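Fetch the vial from behind the saline bottle

ROBOT

A 7-joint arm with a two-finger parallel gripper is mounted at the origin on the work surface. World frame = base frame: x ahead of the robot, y to its left, z up, the work surface at z = 0. Lengths are in m, angles in rad, forces in N, time in s.
With the tool pointing down it reaches from about 0.425 to 0.925 m from the base axis. Payload 6.8 kg.
Tool frame: the origin (TCP) lies at the very end of the fingers, on their centre line; the grasp point (between the pads) lies 19 mm behind it; z points along the fingers, y is the line along which they close (so a half turn about z gives the same grasp; the last joint's range is limited). The gripper opens to 85 mm and grips with 20 to 120 N. Pads are 22 mm wide; open, the fingers measure 114 mm over their backs; the gripper's body (76 mm by 85 mm) begins 54 mm behind the grasp point. The pads swing forward as they close: fully open they stand 13 mm farther back than shut.
Start: joints at [1.201, 0.477, 0.022, 1.555, -0.011, 1.109, -0.083], TCP at [0.175, -0.652, 0.231] pointing down, gripper open.
Joint ranges: [-2.96, 2.96], [-0.34, 2.1], [-1.41, 1.46], [0.24, 2.44], [-1.37, 4.51], [0.17, 1.92], [-2.96, 2.96]. Speed limits (rad/s): [2.39, 2.39, 3.14, 3.14, 3.14, 3.14, 3.14].

INTERFACE

Orientations are given as a unit quaternion [w, x, y, z].
In Python, from station import get_obs, read_camera, hand_in gives the robot as it stands.
- The arm moves only by the tool arm_command, never from a script. Its argument "commands" is one flat list of numbers, 7 for each row, row after row: the shift along the tool's x, y, z in m, then the turn, a rotation vector about the tool's x, y, z in degrees, then the opening, from 0 (shut) to 1 (fully open). In form: [tx, ty, tz, rx, ry, rz, fingers, tx, ty, tz, rx, ry, rz, fingers, ...]. A call has 1 to 8 rows; each row is the pose to reach, as a shift and turn from the pose commanded when the call began, along the tool's axes at that moment; what a row does not reach only later rows make up. A row lasts 1/10 s, in which the tool goes at most 50 mm and 8.59 degrees, less where a joint would pass 70% of its speed; a pose out of reach is approached as far as the arm can. A call with a gripper value outside its range is refused whole. The fingers move at their own pace and stop on an object; "force" is the grip in N (left out, the last holds). Time passes only in rows, so rows that repeat a pose let the fingers close. It gives the time, the measured TCP pose, the force, the opening and the grip force at its end, in the units of the state.
- get_obs(): the state, without advancing time (a new reading comes with each control period).
- read_camera(name): name is "side" or "top" or "wrist"; returns a dict with "img" (480x640x3 uint8, red, green, blue), "camera_matrix" (3x3 intrinsics, pixels), "pose" (4x4, takes a point from camera to world coordinates). Camera axes: x right, y down, z forward; pixel columns grow to the right and rows downward; lengths in m; the calibration is good to about 2 mm. A picture is of the moment at which its call begins. There is no depth.
- hand_in(): hands the job in; it is judged then, once.
The state is a dict: "t": time; "q": joint angles; "joint_vel": joint speeds; "joint_torque": joint torques, N m; "eef_pos": TCP position; "tool_rot": TCP orientation; "contact_force": force on the tool from outside, world axes, zero at the start; "torque": the same for the moment, N m; "gripper_width": opening from 0.0 (shut) to 1.0 (fully open); "grasp_force": force on a finger pad.
Only numpy, scipy, OpenCV 4.12 (cv2) and the standard library are available. Lean on these libraries where they do the work, as an engineer would, in place of code of your own. Each camera call takes 0.05 s, during which the arm holds its last target. There are 200 camera calls.

TASK

In the low grey rack a small glass vial stands hidden behind one of the two tall white saline bottles. Lift that bottle out and stand it aside, clear of its place, then take the vial and stand it upright in the steel tray, and finally put the bottle back, upright, where it stood. Keep the vial upright throughout and leave the other saline bottle where it is.

Things in the scene. Friction and masses are not known exactly. Their poses are not given: they have to be found in the camera images.
- vial_mid (a point): Glass vial, grey metal cap, upright: body 30 mm diameter to 46 mm high, cap 22 mm, 66 mm tall, about 60 g. Point: its centre, 33 mm above its underside; z up. It stands on the rack's 4 mm floor behind (away from the robot) the bottle to be moved, 54 mm from that bottle's axis: about 9 mm gap, so a gripper coming down on it would hit the bottle. Rack rims and dividers are 12 mm high.
- bottle_mid (a point): The saline bottle with the vial behind it, to be moved aside and put back: round, white, 60 mm diameter to 130 mm high, then a shoulder and a 34 mm grey cap; 155 mm tall, about 0.3 kg. Point: its centre, 77.5 mm above its underside; z up. At the start x points away from the robot to the vial, y across to the next lanes. Grip its body high, some 35 mm above this point, to stay over its neighbours.
- spare_mid (a point): The other saline bottle, exactly alike, in another lane with a squat jar behind it; it stays. Point: its centre, 77.5 mm above its underside. The fixed rack (160 mm deep, 364 mm wide) has three lanes side by side at 120 mm pitch, each with a tall thing in front (two saline bottles, a pump bottle 172 mm tall, 58 mm diameter) and a small thing, at most 66 mm tall, behind.
- tray_mid (a point): Fixed steel tray, 240 mm long (x) by 180 mm wide (y), walls 3 mm thick, 40 mm high, edge 8 mm wide. Point: middle of its inner floor, 3 mm above the work surface (height 0); z up. A syringe lies across its far end, 85 mm along +x; the rest is bare. Tray and rack stand side by side, either way round; the work surface 150 mm from this point along the tray's y axis, on the rack's side, is free.
Things that resemble listed ones, but are neither listed nor needed, are in the scene too. Leave any black look-alike of the part that bears vial_mid alone. What is shaped like the part that bears spare_mid but purple is not meant.

How it is judged:
On the way, in this order (a step that is already met when the one before it is completed fails the run):
1. the bottle stands aside, released and upright, at least 80 mm from its place, with the vial still in the rack (distance of bottle_mid from where it was at the start of the episode above 0.08 m and height (world z) of bottle_mid between 0.065 and 0.095 m and angle between bottle_mid's own z axis and vertical below 0.175 rad and contact force between the fingers and bottle below 0.1 N and distance of vial_mid from where it was at the start of the episode below 0.03 m), for 0.2 s.
2. the vial stands upright in the steel tray, released (x of vial_mid in the frame of tray_mid between -0.105 and 0.105 m and y of vial_mid in the frame of tray_mid between -0.075 and 0.075 m and z of vial_mid in the frame of tray_mid between 0.025 and 0.042 m and angle between vial_mid's own z axis and vertical below 0.175 rad and contact force between the fingers and vial below 0.1 N), for 0.2 s.
At the end, for the whole second after the job is handed in: The vial stands upright (within 10 degrees) on the floor of the steel tray, the saline bottle stands upright (within 10 degrees) and within 20 mm of where it stood at the start, the other saline bottle is upright and within 30 mm of its start, and both handled things are released and at rest (all of step 2 and distance of bottle_mid from where it was at the start of the episode below 0.02 m and angle between each of bottle_mid, spare_mid's own z axis and vertical below 0.175 rad and contact force between the fingers and bottle below 0.1 N and linear speed of each of bottle, vial below 0.02 m/s and distance of spare_mid from where it was at the start of the episode below 0.03 m); the robot touches nothing.
It fails at once if the vial tips over (more than 45 degrees) (angle between vial_mid's own z axis and vertical above 0.785 rad).
It fails at once if the other saline bottle is displaced by more than 30 mm or tipped (distance of spare_mid from where it was at the start of the episode above 0.03 m or angle between spare_mid's own z axis and vertical above 0.4 rad).
It also fails if it takes over 72 s, if anything falls off the work surface, if the arm or the gripper's body presses on something with over 40 N, if the wrist force passes 120 N, or if a joint passes its speed limit or range.

## Working session

There is one attempt and no reset: what is moved stays moved. The work goes in short steps, Python scripts to look and compute and a tool call to move; the robot and the scene stay as the last step left them, time stands still between calls to the robot, and variables do not carry over. Pictures are saved under pics/ and viewed, at most 10 in all, crops included, and the job is handed in when it is done.

Besides the shell and the picture viewer there is one more tool, called after "Call:" as a command line: name --argument value ..., lists and objects as JSON in quotes. arm_command: Moves the arm, as the interface text tells. Its arguments: {"type":"object","properties":{"commands":{"type":"array","items":{"type":"number"}},"force":{"type":"number"}},"required":["commands"]}

```bash
mkdir -p pics; cat > h.py <<'E'
import numpy as np, cv2, pickle
from station import get_obs, read_camera, hand_in
def snap(n,f):
    c=read_camera(n); cv2.imwrite(f'pics/{f}.png',c['img'][:,:,::-1]); pickle.dump(c,open(f'pics/{f}.pkl','wb')); return c
def load(f): return pickle.load(open(f'pics/{f}.pkl','rb'))
def ray(c,u,v):
    K=np.array(c['camera_matrix']);T=np.array(c['pose']);d=T[:3,:3]@np.linalg.solve(K,[u,v,1.]);return T[:3,3],d
def onz(c,u,v,z):
    o,d=ray(c,u,v);return o+d*(z-o[2])/d[2]
def proj(c,p):
    K=np.array(c['camera_matrix']);T=np.array(c['pose']);q=K@(T[:3,:3].T@(np.array(p)-T[:3,3]));return q[:2]/q[2]
E
python3 - <<'E'
from h import *
for n in('top','side'):
    c=snap(n,n+'0');print(n,c['camera_matrix'],np.round(c['pose'],3))
o=get_obs();print(o['eef_pos'],o['tool_rot'],o['gripper_width'])
E
```

```text
top [[555.34403545   0.         315.88618294]
 [  0.         555.34403545 245.6707053 ]
 [  0.           0.           1.        ]] [[ 0.09  -0.973  0.212  0.297]
 [-0.996 -0.089  0.015 -0.021]
 [ 0.004 -0.213 -0.977  1.173]
 [ 0.     0.     0.     1.   ]]
side [[499.48344539   0.         315.41079518]
 [  0.         499.48344539 242.16643201]
 [  0.           0.           1.        ]] [[ 0.921 -0.238  0.309  0.246]
 [-0.39  -0.584  0.712 -0.639]
 [ 0.011 -0.776 -0.631  0.632]
 [ 0.     0.     0.     1.   ]]
[ 0.17455714 -0.65148288  0.23041753] [-8.15879365e-04  9.91444657e-01  1.30525077e-01 -1.74150057e-04] 1.0025000435710032
```

View pics/top0.png

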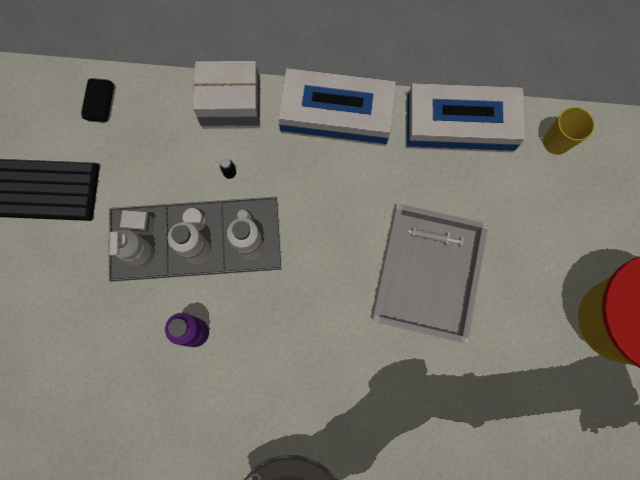

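View pics/side0.png

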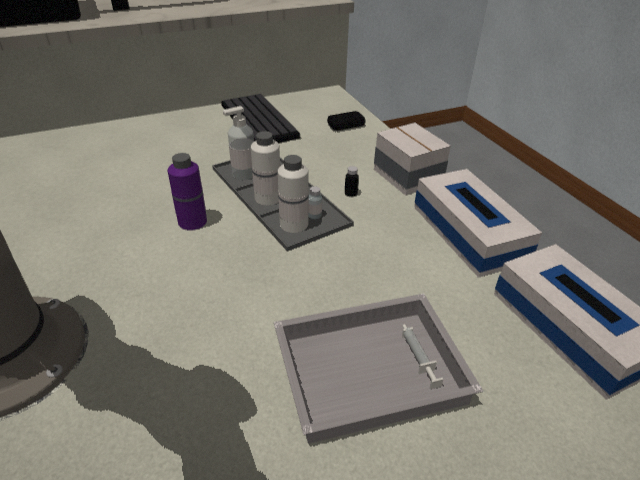

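The top view shows three lanes. On the left is the pump bottle (125,245). In the middle is a white bottle (185,235) with a wide squat jar behind it (193,215). On the right is a white bottle (242,232) with a small capped thing behind it (243,215). The look-alikes are the purple bottle (183,328) and the black vial (228,168). The side view shows a glass vial at (315,203) behind the bottle nearest the tray (293,195), so I take that bottle as the one meant. I'll confirm it in a crop.

```bash
python3 - <<'E'
from h import *
t=load('top0')['img'];s=load('side0')['img']
a=cv2.resize(t[190:290,100:290],None,fx=4,fy=4,interpolation=2)[:, :760]
b=cv2.resize(s[120:250,230:360],None,fx=4,fy=4,interpolation=2)
a=cv2.resize(t[190:265,160:290],(455,262),interpolation=2)
a=cv2.resize(t[195:260,210:290],(400,325),interpolation=2)  # x5 from (210,195)
b=cv2.resize(s[145:245,260:340],(400,500),interpolation=2)  # x5 from (260,145)
im=np.zeros((500,800,3),np.uint8);im[:325,:400]=a;im[:,400:]=b
cv2.imwrite('pics/crop.png',im[:,:,::-1])
c=load('top0')
for n,u,v in [('rackNL',112,280),('rackNR',280,268),('rackFR',276,198),('rackFL',110,207)]: print(n,onz(c,u,v,.012))
for n,u,v in [('FL',398,206),('FR',486,225),('NR',467,341),('NL',375,321)]: print(n,onz(c,u,v,.04))
E
```

```text
rackNL [0.43638603 0.41844195 0.012     ]
rackNR [0.49406941 0.06835202 0.012     ]
rackFR [0.64732323 0.09310734 0.012     ]
rackFL [0.59419755 0.44960864 0.012     ]
FL [ 0.64488293 -0.16938439  0.04      ]
FR [ 0.62021376 -0.35670978  0.04      ]
NR [ 0.37501825 -0.32456399  0.04      ]
NL [ 0.39824458 -0.13711219  0.04      ]
```

View pics/crop.png

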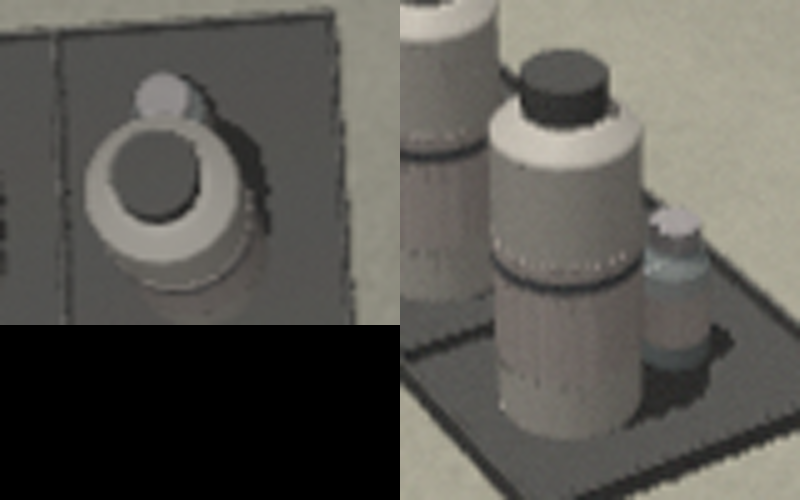

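The crop confirms it: the glass vial with a grey cap stands behind the right-lane bottle. In the top view the bottle cap is at (240.6,230) and the vial cap at (242.4,214). In the side view they are at (292.8,159) and (315,189).

```bash
python3 - <<'E'
from h import *
t=load('top0');s=load('side0')
b=onz(t,240.6,230,.159),onz(s,292.8,159,.159)
v=onz(t,242.4,214.2,.070),onz(s,315.2,189,.070)
print('b',b,'v',v); print(np.linalg.norm((v[0]-b[0])[:2]),(v[0]-b[0])[:2],(v[1]-b[1])[:2])
sp=onz(t,180,235,.159);print('spare',sp)
o=get_obs()
from scipy.spatial.transform import Rotation as R
print(R.from_quat(o['tool_rot'],scalar_first=True).as_matrix().round(3))
c=load('top0');P=[onz(c,u,v,.04)[:2] for u,v in [(398,206),(486,225),(467,341),(375,321)]]
m=np.mean(P,0);x=P[0]-P[3]+P[1]-P[2];x/=np.linalg.norm(x);y=np.array([-x[1],x[0]])
print('tray',m,'x',x,'free',m+.15*y,'place',m-.03*x)
E
```

```text
b (array([0.53447236, 0.13825776, 0.159     ]), array([0.53545015, 0.13916637, 0.159     ])) v (array([0.58892645, 0.15256138, 0.07      ]), array([0.58863836, 0.15397259, 0.07      ]))
0.056301340548494345 [0.05445409 0.01430362] [0.05318821 0.01480622]
spare [0.51454023 0.25023636 0.159     ]
[[ 0.966  0.259 -0.001]
 [ 0.259 -0.966  0.002]
 [-0.    -0.002 -1.   ]]
tray [ 0.50958988 -0.24694259] x [ 0.99153156 -0.12986595] free [ 0.52906977 -0.09821286] place [ 0.47984393 -0.24304661]
```

```bash
cat > to.py <<'E'
import sys
from h import *
from scipy.spatial.transform import Rotation as R
o=get_obs();M=R.from_quat(o['tool_rot'],scalar_first=True).as_matrix()
a=np.array(sys.argv[1:],float).reshape(-1,3)
print('t',o['t'],'eef',np.round(o['eef_pos'],4),'w',o['gripper_width'])
for p in a: print(p,np.round(M.T@(p-o['eef_pos']),4))
E
python3 to.py 0.48 -0.30 0.24
```

```text
t 0.1 eef [ 0.1746 -0.6515  0.2304] w 1.0025000435710032
[ 0.48 -0.3   0.24] [ 0.386  -0.2605 -0.0092]
```

Call:
arm_command --commands '[0.386,-0.26,-0.01,0,0,0,1,0.386,-0.26,-0.01,0,0,0,1,0.386,-0.26,-0.01,0,0,0,1,0.386,-0.26,-0.01,0,0,0,1,0.386,-0.26,-0.01,0,0,0,1,0.386,-0.26,-0.01,0,0,0,1,0.386,-0.26,-0.01,0,0,0,1,0.386,-0.26,-0.01,0,0,0,1]'

```text
t: 0.9
eef_pos: [0.438, -0.3486, 0.2398]
tool_rot: [-0.0, 0.991, 0.13, -0.0]
contact_force: [0.5, -1.0, 0.1]
gripper_width: 1.0
grasp_force: 0.0
```

```bash
python3 to.py 0.535 0.1385 0.24
```

```text
t 0.9 eef [ 0.438  -0.3486  0.2398] w 0.9996994622241802
[0.535  0.1385 0.24  ] [ 2.197e-01 -4.454e-01 -2.000e-04]
```

Call:
arm_command --commands '[0.22,-0.445,0,0,0,0,1,0.22,-0.445,0,0,0,0,1,0.22,-0.445,0,0,0,0,1,0.22,-0.445,0,0,0,0,1,0.22,-0.445,0,0,0,0,1,0.22,-0.445,0,0,0,0,1,0.22,-0.445,0,0,0,0,1,0.22,-0.445,0,0,0,0,1]'

```text
t: 1.7
eef_pos: [0.5155, 0.0437, 0.2398]
tool_rot: [0.0, 0.991, 0.13, -0.0]
contact_force: [1.3, 0.2, 0.7]
gripper_width: 0.998
grasp_force: 0.0
```

```bash
python3 to.py 0.535 0.1385 0.24
```

```text
t 1.7 eef [0.5155 0.0437 0.2398] w 0.9984549947351291
[0.535  0.1385 0.24  ] [ 0.0434 -0.0865 -0.0002]
```

Call:
arm_command --commands '[0.043,-0.086,0,0,0,0,1,0.043,-0.086,0,0,0,0,1,0.043,-0.086,0,0,0,0,1,0.043,-0.086,0,0,0,0,1,0.043,-0.086,0,0,0,0,1]'

```text
t: 2.2
eef_pos: [0.5348, 0.1345, 0.2394]
tool_rot: [0.001, 0.992, 0.13, -0.001]
contact_force: [-0.6, -0.2, -0.3]
gripper_width: 1.001
grasp_force: 0.0
```

```bash
python3 - <<'E'
from h import *
c=snap('wrist','w1');print(np.round(c['pose'],3))
for p in [(.535,.1385,.159),(.5885,.153,.07)]: print(proj(c,p))
E
python3 to.py 0.535 0.1385 0.0975
```

```text
[[ 0.257 -0.918 -0.302  0.612]
 [-0.966 -0.244 -0.08   0.155]
 [-0.     0.313 -0.95   0.382]
 [ 0.     0.     0.     1.   ]]
[316.3351127  244.11925727]
[317.33234853 150.07245893]
t 2.25 eef [0.5349 0.1341 0.2396] w 0.9978338512284758
[0.535  0.1385 0.0975] [ 0.0014 -0.0043  0.1421]
```

View pics/w1.png

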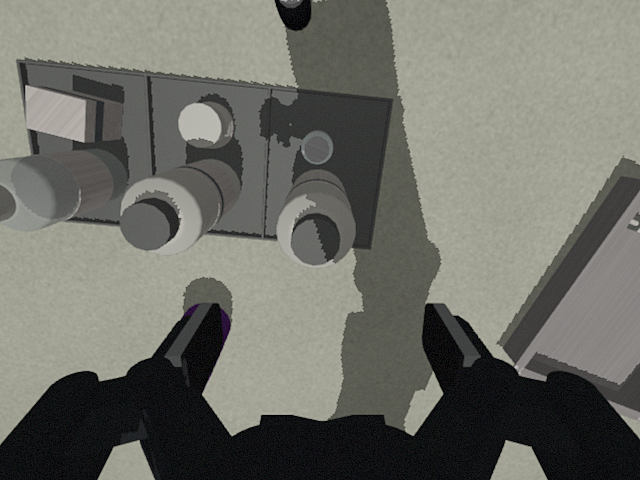

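The wrist view agrees with my estimate: the bottle cap is at (315,239) against a predicted (316,244), and the vial cap is at (317,148). I'm lowering over the bottle.

Call:
arm_command --commands '[0.001,-0.004,0.04,0,0,0,1,0.001,-0.004,0.07,0,0,0,1,0.001,-0.004,0.1,0,0,0,1,0.001,-0.004,0.125,0,0,0,1,0.001,-0.004,0.142,0,0,0,1,0.001,-0.004,0.142,0,0,0,1,0.001,-0.004,0.142,0,0,0,1]'

```text
t: 2.95
eef_pos: [0.5352, 0.139, 0.0983]
tool_rot: [0.0, 0.992, 0.13, -0.0]
contact_force: [-0.3, -0.2, 0.5]
gripper_width: 0.997
grasp_force: 0.0
```

```bash
python3 to.py 0.535 0.1385 0.0975
```

```text
t 2.95 eef [0.5352 0.139  0.0983] w 0.9973453318339985
[0.535  0.1385 0.0975] [-0.0003  0.0005  0.0008]
```

Call:
arm_command --commands '[0,0,0,0,0,0,0.3,0,0,0,0,0,0,0.3,0,0,0,0,0,0,0.3,0,0,0,0,0,0,0.3,0,0,0,0,0,0,0.3,0,0,0,0,0,0,0.3,0,0,0,0,0,0,0.3,0,0,0,0,0,0,0.3]' --force 40

```text
t: 3.75
eef_pos: [0.536, 0.1401, 0.0995]
tool_rot: [0.0, 0.991, 0.13, 0.001]
contact_force: [-0.4, -1.0, 6.0]
gripper_width: 0.688
grasp_force: 42.8
```

Call:
arm_command --commands '[0,0,-0.015,0,0,0,0.3,0,0,-0.04,0,0,0,0.3,0,0,-0.065,0,0,0,0.3,0,0,-0.08,0,0,0,0.3,-0.007,0.022,-0.08,0,0,0,0.3,-0.017,0.055,-0.08,0,0,0,0.3,-0.027,0.09,-0.08,0,0,0,0.3,-0.037,0.124,-0.08,0,0,0,0.3]' --force 40

```text
t: 4.55
eef_pos: [0.5308, 0.0095, 0.1782]
tool_rot: [0.0, 0.991, 0.131, -0.0]
contact_force: [0.4, -0.0, -3.5]
gripper_width: 0.689
grasp_force: 44.7
```

```bash
python3 to.py 0.529 -0.098 0.178; python3 -c "
from h import *
print(get_obs()['grasp_force'])"
```

```text
t 4.55 eef [0.5308 0.0095 0.1782] w 0.6885150696251999
[ 0.529 -0.098  0.178] [-0.0296  0.1034  0.0003]
44.67719914857298
```

Call:
arm_command --commands '[-0.009,0.033,0,0,0,0,0.3,-0.018,0.065,0,0,0,0,0.3,-0.026,0.09,0,0,0,0,0.3,-0.029,0.1,0.02,0,0,0,0.3,-0.029,0.1,0.045,0,0,0,0.3,-0.029,0.1,0.065,0,0,0,0.3,-0.029,0.1,0.075,0,0,0,0.3,-0.029,0.1,0.075,0,0,0,0.3]'

```text
t: 5.35
eef_pos: [0.528, -0.0931, 0.1019]
tool_rot: [-0.0, 0.991, 0.131, -0.001]
contact_force: [-0.2, -0.2, -3.3]
gripper_width: 0.687
grasp_force: 44.6
```

Call:
arm_command --commands '[0,0,0.003,0,0,0,0.3,0,0,0.005,0,0,0,0.3,0,0,0.006,0,0,0,0.3,0,0,0.006,0,0,0,0.3]'

```text
t: 5.75
eef_pos: [0.5294, -0.0933, 0.0973]
tool_rot: [0.0, 0.991, 0.131, 0.0]
contact_force: [-0.1, 0.3, -3.3]
gripper_width: 0.688
grasp_force: 44.7
```

Call:
arm_command --commands '[0,0,0.001,0,0,0,0.3,0,0,0.002,0,0,0,0.3,0,0,0.002,0,0,0,0.3,0,0,0.002,0,0,0,0.8,0,0,0.002,0,0,0,1,0,0,0.002,0,0,0,1,0,0,0.002,0,0,0,1,0,0,0.002,0,0,0,1]'

```text
t: 6.55
eef_pos: [0.5292, -0.0933, 0.0949]
tool_rot: [0.0, 0.991, 0.13, 0.0]
contact_force: [0.4, -0.7, -0.8]
gripper_width: 0.999
grasp_force: 0.0
```

Call:
arm_command --commands '[0,0,0,0,0,0,1,0,0,-0.02,0,0,0,1,0,0,-0.05,0,0,0,1,0,0,-0.09,0,0,0,1,0,0,-0.12,0,0,0,1,0,0,-0.14,0,0,0,1,0,0,-0.14,0,0,0,1]'

```text
t: 7.25
eef_pos: [0.531, -0.0934, 0.2381]
tool_rot: [0.001, 0.991, 0.13, 0.003]
contact_force: [-1.0, 0.4, -0.7]
gripper_width: 1.001
grasp_force: 0.0
```

```bash
python3 - <<'E'
from h import *
c=snap('top','top1');s=snap('side','side1')
im=np.hstack([cv2.resize(c['img'][160:360,190:390],(400,400),interpolation=2),cv2.resize(s['img'][140:340,220:420],(400,400),interpolation=2)])
cv2.imwrite('pics/c1.png',im[:,:,::-1])
print(proj(c,(.588,.153,.07)),proj(s,(.588,.153,.07)))
E
python3 to.py 0.588 0.153 0.235
```

```text
[242.13490907 214.61395305] [315.09834123 189.30515137]
t 7.35 eef [ 0.529  -0.0933  0.2347] w 1.0000580029553465
[0.588 0.153 0.235] [ 0.1207 -0.2227 -0.0003]
```

View pics/c1.png

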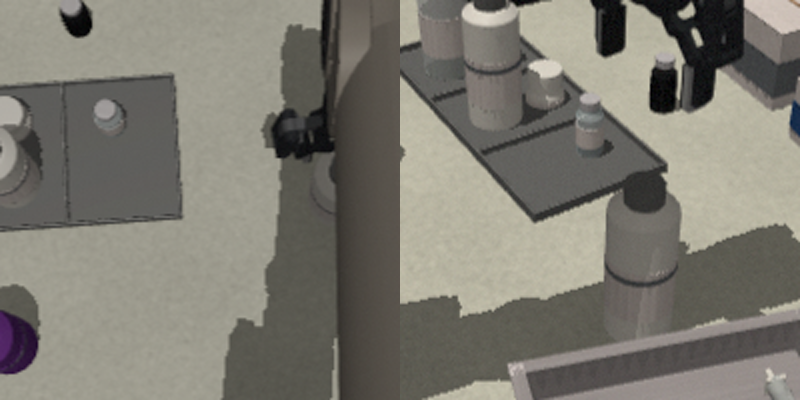

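The bottle stands upright aside at side-view crop (640,270). The vial hasn't moved: its cap is at top-view pixel (242.5,213.5). Next I go to the vial.

Call:
arm_command --commands '[0.02,-0.037,0,0,0,0,0.7,0.045,-0.083,0,0,0,0,0.7,0.07,-0.129,0,0,0,0,0.7,0.095,-0.175,0,0,0,0,0.7,0.115,-0.212,0,0,0,0,0.7,0.12,-0.223,0,0,0,0,0.7,0.12,-0.223,0.03,0,0,0,0.7,0.12,-0.223,0.07,0,0,0,0.7]'

```text
t: 8.15
eef_pos: [0.588, 0.1541, 0.1643]
tool_rot: [-0.0, 0.991, 0.131, 0.001]
contact_force: [0.2, -0.4, -0.6]
gripper_width: 0.702
grasp_force: 0.0
```

Call:
arm_command --commands '[0,0,0.02,0,0,0,0.7,0,0,0.04,0,0,0,0.7,0,0,0.04,0,0,0,0.7,0,0,0.04,0,0,0,0.7]'

```text
t: 8.55
eef_pos: [0.5867, 0.1527, 0.1241]
tool_rot: [0.0, 0.991, 0.13, -0.001]
contact_force: [-0.7, 0.6, 1.0]
gripper_width: 0.703
grasp_force: 0.0
```

```bash
python3 - <<'E'
from h import *
c=snap('wrist','w2')
for p in [(.588,.153,.07)]: print(proj(c,p))
E
python3 to.py 0.588 0.153 0.02
```

```text
[322.12420772 258.34645544]
t 8.6 eef [0.5875 0.1531 0.1251] w 0.6983848202423042
[0.588 0.153 0.02 ] [0.0005 0.0002 0.1051]
```

View pics/w2.png

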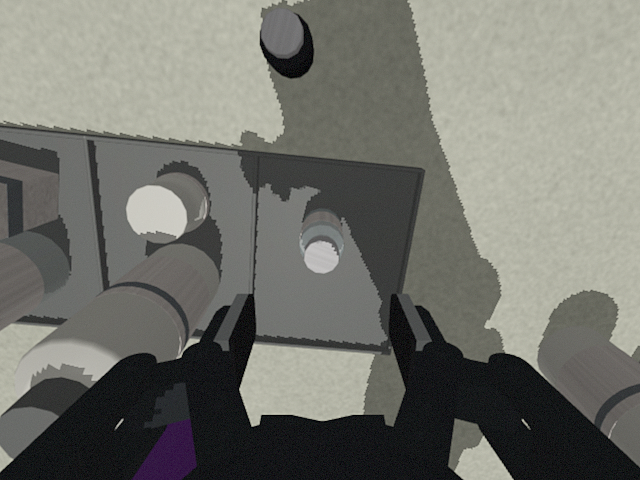

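The vial cap is at (322,256), as predicted (322,258), centred between the fingers with the neighbours clear. I'm lowering.

Call:
arm_command --commands '[0,0,0.03,0,0,0,0.7,0,0,0.055,0,0,0,0.7,0,0,0.08,0,0,0,0.7,0,0,0.095,0,0,0,0.7,0,0,0.104,0,0,0,0.7,0,0,0.104,0,0,0,0.7,0,0,0.104,0,0,0,0.7]'

```text
t: 9.3
eef_pos: [0.5881, 0.1535, 0.0219]
tool_rot: [-0.0, 0.991, 0.131, 0.001]
contact_force: [1.1, 0.1, 0.4]
gripper_width: 0.701
grasp_force: 0.0
```

Call:
arm_command --commands '[0,0,0,0,0,0,0.6,0,0,0,0,0,0,0.5,0,0,0,0,0,0,0.4,0,0,0,0,0,0,0.3,0,0,0,0,0,0,0.2,0,0,0,0,0,0,0.1,0,0,0,0,0,0,0.1,0,0,0,0,0,0,0.1]' --force 25

```text
t: 10.1
eef_pos: [0.5877, 0.1533, 0.0215]
tool_rot: [0.0, 0.991, 0.13, 0.0]
contact_force: [-0.9, -1.0, 5.7]
gripper_width: 0.341
grasp_force: 24.6
```

Call:
arm_command --commands '[0,0,-0.01,0,0,0,0.1,0,0,-0.03,0,0,0,0.1,0,0,-0.06,0,0,0,0.1,0,0,-0.095,0,0,0,0.1,0,0,-0.13,0,0,0,0.1,0,0,-0.165,0,0,0,0.1,0,0,-0.195,0,0,0,0.1,0,0,-0.21,0,0,0,0.1]'

```text
t: 10.9
eef_pos: [0.5883, 0.1537, 0.2342]
tool_rot: [-0.0, 0.991, 0.131, 0.002]
contact_force: [1.1, -0.3, -0.6]
gripper_width: 0.343
grasp_force: 24.9
```

Call:
arm_command --commands '[-0.01,0.017,0,0,0,0,0.1,-0.027,0.047,0,0,0,0,0.1,-0.045,0.077,0,0,0,0,0.1,-0.063,0.107,0,0,0,0,0.1,-0.081,0.138,0,0,0,0,0.1,-0.099,0.169,0,0,0,0,0.1,-0.117,0.2,0,0,0,0,0.1,-0.135,0.231,0,0,0,0,0.1]'

```text
t: 11.7
eef_pos: [0.5155, -0.1062, 0.2303]
tool_rot: [-0.0, 0.991, 0.131, -0.001]
contact_force: [0.0, -0.4, -1.3]
gripper_width: 0.341
grasp_force: 24.9
```

```bash
python3 to.py 0.48 -0.243 0.2315; python3 -c "
from h import *
print(get_obs()['grasp_force'])"
```

```text
t 11.7 eef [ 0.5155 -0.1062  0.2303] w 0.34080978402797685
[ 0.48   -0.243   0.2315] [-0.0698  0.123  -0.0012]
24.893185375258327
```

Call:
arm_command --commands '[-0.018,0.031,0,0,0,0,0.1,-0.036,0.062,0,0,0,0,0.1,-0.054,0.093,0,0,0,0,0.1,-0.068,0.118,0,0,0,0,0.1,-0.07,0.123,0.02,0,0,0,0.1,-0.07,0.123,0.055,0,0,0,0.1,-0.07,0.123,0.09,0,0,0,0.1,-0.07,0.123,0.12,0,0,0,0.1]'

```text
t: 12.5
eef_pos: [0.4798, -0.2415, 0.1088]
tool_rot: [-0.001, 0.991, 0.13, -0.001]
contact_force: [0.3, -0.3, -0.4]
gripper_width: 0.345
grasp_force: 24.9
```

Call:
arm_command --commands '[0,0,0.025,0,0,0,0.1,0,0,0.045,0,0,0,0.1,0,0,0.06,0,0,0,0.1,0,0,0.07,0,0,0,0.1,0,0,0.076,0,0,0,0.1,0,0,0.08,0,0,0,0.1,0,0,0.08,0,0,0,0.1,0,0,0.08,0,0,0,0.1]'

```text
t: 13.3
eef_pos: [0.4813, -0.242, 0.0314]
tool_rot: [0.0, 0.991, 0.131, 0.0]
contact_force: [0.1, 1.1, -0.9]
gripper_width: 0.341
grasp_force: 24.9
```

Call:
arm_command --commands '[0,0,0.004,0,0,0,0.1,0,0,0.008,0,0,0,0.1,0,0,0.01,0,0,0,0.1,0,0,0.01,0,0,0,0.1,0,0,0.01,0,0,0,0.1]'

```text
t: 13.8
eef_pos: [0.4809, -0.2418, 0.0208]
tool_rot: [-0.0, 0.991, 0.13, -0.0]
contact_force: [-0.6, 0.8, -0.4]
gripper_width: 0.341
grasp_force: 24.9
```

Call:
arm_command --commands '[0,0,0.001,0,0,0,0.1,0,0,0.001,0,0,0,0.1,0,0,0.001,0,0,0,0.45,0,0,0.001,0,0,0,0.6,0,0,0.001,0,0,0,0.7,0,0,0.001,0,0,0,0.75,0,0,0.001,0,0,0,0.75,0,0,0.001,0,0,0,0.75]'

```text
t: 14.6
eef_pos: [0.4809, -0.2418, 0.0198]
tool_rot: [-0.0, 0.991, 0.131, -0.0]
contact_force: [-0.5, -0.1, -0.4]
gripper_width: 0.746
grasp_force: 0.0
```

Call:
arm_command --commands '[0,0,-0.01,0,0,0,0.75,0,0,-0.04,0,0,0,0.75,0,0,-0.08,0,0,0,0.75,0,0,-0.12,0,0,0,0.9,0,0,-0.16,0,0,0,1,0,0,-0.2,0,0,0,1,0,0,-0.22,0,0,0,1,0,0,-0.22,0,0,0,1]'

```text
t: 15.4
eef_pos: [0.4828, -0.2424, 0.2443]
tool_rot: [0.002, 0.991, 0.13, 0.003]
contact_force: [-0.7, 0.9, -0.3]
gripper_width: 0.999
grasp_force: 0.0
```

```bash
python3 - <<'E'
from h import *
c=snap('wrist','w3');s=snap('side','side3')
im=np.hstack([cv2.resize(c['img'],(400,300),interpolation=3),cv2.resize(s['img'],(400,300),interpolation=3)])
cv2.imwrite('pics/c3.png',im[:,:,::-1])
print(proj(s,(.481,-.242,.069))*.625+[400,0],proj(s,(.5292,-.0933,.155))*.625+[400,0])
E
python3 to.py 0.5292 -0.0933 0.24
```

```text
[621.30500722 216.66412035] [614.12760381 144.75436341]
t 15.5 eef [ 0.4807 -0.2418  0.2404] w 1.0004632706153265
[ 0.5292 -0.0933  0.24  ] [ 0.0852 -0.1309  0.0003]
```

View pics/c3.png

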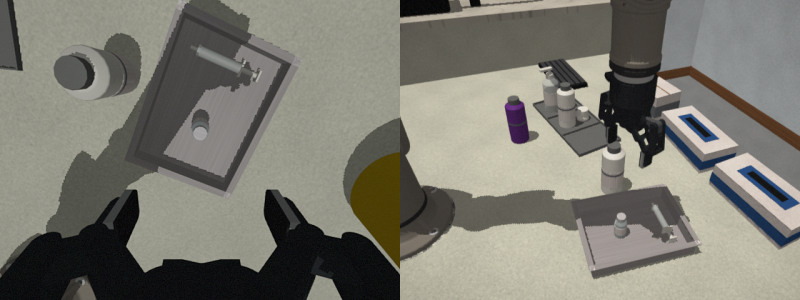

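The vial stands upright in the tray at (621,222) of the composite, and the bottle is where I left it at (614,150). Now I fetch the bottle.

Call:
arm_command --commands '[0.025,-0.039,0,0,0,0,1,0.05,-0.077,0,0,0,0,1,0.075,-0.116,0,0,0,0,1,0.085,-0.131,0,0,0,0,1,0.085,-0.131,0,0,0,0,1,0.085,-0.131,0.03,0,0,0,1,0.085,-0.131,0.06,0,0,0,1]'

```text
t: 16.2
eef_pos: [0.5287, -0.0947, 0.1788]
tool_rot: [0.0, 0.992, 0.13, -0.0]
contact_force: [0.8, -1.1, -0.4]
gripper_width: 1.002
grasp_force: 0.0
```

Call:
arm_command --commands '[0,0,0.03,0,0,0,1,0,0,0.055,0,0,0,1,0,0,0.075,0,0,0,1,0,0,0.082,0,0,0,1,0,0,0.082,0,0,0,1,0,0,0.082,0,0,0,1]'

```text
t: 16.8
eef_pos: [0.5294, -0.0938, 0.0984]
tool_rot: [0.0, 0.991, 0.13, 0.0]
contact_force: [0.1, -1.0, 0.2]
gripper_width: 1.001
grasp_force: 0.0
```

```bash
python3 to.py 0.5292 -0.0933 0.096
```

```text
t 16.8 eef [ 0.5294 -0.0938  0.0984] w 1.0012102546775539
[ 0.5292 -0.0933  0.096 ] [-0.     -0.0006  0.0024]
```

Call:
arm_command --commands '[0,0,0.002,0,0,0,1,0,0,0.002,0,0,0,0.3,0,0,0.002,0,0,0,0.3,0,0,0.002,0,0,0,0.3,0,0,0.002,0,0,0,0.3,0,0,0.002,0,0,0,0.3,0,0,0.002,0,0,0,0.3,0,0,0.002,0,0,0,0.3]' --force 40

```text
t: 17.6
eef_pos: [0.5297, -0.0934, 0.0968]
tool_rot: [0.0, 0.991, 0.131, 0.001]
contact_force: [-1.2, 0.2, 6.3]
gripper_width: 0.693
grasp_force: 42.7
```

Call:
arm_command --commands '[0,0,-0.015,0,0,0,0.3,0,0,-0.04,0,0,0,0.3,0,0,-0.065,0,0,0,0.3,0,0,-0.08,0,0,0,0.3,0.007,-0.022,-0.08,0,0,0,0.3,0.017,-0.055,-0.08,0,0,0,0.3,0.027,-0.09,-0.08,0,0,0,0.3,0.037,-0.124,-0.08,0,0,0,0.3]'

```text
t: 18.4
eef_pos: [0.532, 0.0372, 0.1755]
tool_rot: [0.0, 0.991, 0.13, -0.0]
contact_force: [0.7, 1.1, -3.8]
gripper_width: 0.688
grasp_force: 44.7
```

```bash
python3 to.py 0.5355 0.1395 0.178  0.5355 0.1395 0.102
```

```text
t 18.4 eef [0.532  0.0372 0.1755] w 0.6877379313462405
[0.5355 0.1395 0.178 ] [ 0.0298 -0.098  -0.0025]
[0.5355 0.1395 0.102 ] [ 0.0299 -0.098   0.0735]
```

Call:
arm_command --commands '[0.01,-0.033,0,0,0,0,0.3,0.02,-0.065,0,0,0,0,0.3,0.027,-0.088,0,0,0,0,0.3,0.029,-0.094,0.01,0,0,0,0.3,0.029,-0.094,0.03,0,0,0,0.3,0.029,-0.094,0.05,0,0,0,0.3,0.029,-0.094,0.062,0,0,0,0.3,0.029,-0.094,0.062,0,0,0,0.3]'

```text
t: 19.2
eef_pos: [0.5348, 0.133, 0.1117]
tool_rot: [0.001, 0.991, 0.13, -0.002]
contact_force: [-0.1, 0.2, -3.3]
gripper_width: 0.688
grasp_force: 44.7
```

```bash
python3 to.py 0.5355 0.1395 0.1008
```

```text
t 19.2 eef [0.5348 0.133  0.1117] w 0.6875457049094578
[0.5355 0.1395 0.1008] [ 0.0024 -0.0061  0.0109]
```

Call:
arm_command --commands '[0.002,-0.006,0.003,0,0,0,0.3,0.002,-0.006,0.006,0,0,0,0.3,0.002,-0.006,0.009,0,0,0,0.3,0.002,-0.006,0.01,0,0,0,0.3,0.002,-0.006,0.01,0,0,0,0.3,0.002,-0.006,0.01,0,0,0,0.3]'

```text
t: 19.8
eef_pos: [0.537, 0.1406, 0.1041]
tool_rot: [0.0, 0.991, 0.13, 0.0]
contact_force: [0.3, -0.9, -3.4]
gripper_width: 0.69
grasp_force: 44.7
```

Call:
arm_command --commands '[0,0,0.001,0,0,0,0.3,0,0,0.002,0,0,0,0.3,0,0,0.003,0,0,0,0.3,0,0,0.003,0,0,0,0.3,0,0,0.003,0,0,0,0.3]'

```text
t: 20.3
eef_pos: [0.5369, 0.1407, 0.1009]
tool_rot: [0.0, 0.991, 0.131, 0.0]
contact_force: [0.2, 0.5, -3.4]
gripper_width: 0.688
grasp_force: 44.8
```

Call:
arm_command --commands '[0,0,0.001,0,0,0,0.3,0,0,0.002,0,0,0,0.3,0,0,0.002,0,0,0,0.3,0,0,0.002,0,0,0,0.8,0,0,0.002,0,0,0,1,0,0,0.002,0,0,0,1,0,0,0.002,0,0,0,1,0,0,0.002,0,0,0,1]'

```text
t: 21.1
eef_pos: [0.5368, 0.1407, 0.0988]
tool_rot: [-0.0, 0.991, 0.131, -0.0]
contact_force: [0.0, -0.4, 0.1]
gripper_width: 1.003
grasp_force: 0.0
```

Call:
arm_command --commands '[0,0,0,0,0,0,1,0,0,-0.02,0,0,0,1,0,0,-0.05,0,0,0,1,0,0,-0.09,0,0,0,1,0,0,-0.12,0,0,0,1,0,0,-0.14,0,0,0,1,0,0,-0.14,0,0,0,1,0,0,-0.14,0,0,0,1]'

```text
t: 21.9
eef_pos: [0.5367, 0.1405, 0.2387]
tool_rot: [0.0, 0.991, 0.13, 0.0]
contact_force: [-0.2, 0.3, -0.3]
gripper_width: 0.997
grasp_force: 0.0
```

```bash
python3 - <<'E'
from h import *
c=snap('wrist','w4');s=snap('side','side4')
im=np.hstack([cv2.resize(c['img'],(400,300),interpolation=3),cv2.resize(s['img'][140:290,210:410],(400,300),interpolation=2)])
cv2.imwrite('pics/c4.png',im[:,:,::-1])
print(proj(c,(.535,.1385,.159))*.625,(proj(s,(.535,.1385,.159))-[210,140])*2+[400,0])
E
```

```text
[202.72207828 155.90492636] [565.40675002  38.41864416]
```

View pics/c4.png

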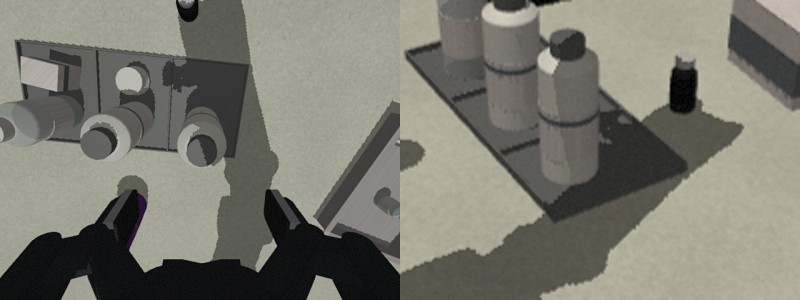

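The bottle is upright in its place, with its cap at (567,38) against a predicted (565,38). The spare bottle is undisturbed and the gripper is clear, so I'm handing in.

```bash
python3 -c "
from h import *
print(hand_in())"
```

```text
the job is handed in; nothing more can be done
None
```

I handed the job in after about 22 s on the robot's clock; camera checks showed the vial upright in the steel tray, the bottle back in its place within a few millimetres and the other bottle undisturbed, but the hand-in returned no verdict.

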